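# Hang the saddle card and hold the clip open over its edge

## Task

Hang the wooden saddle card astride the bar of the little rail stand, tab upwards, and let go of it. Then take the spring clip by its two handles, squeeze it wide open and hold it gaping over the top edge of the card's tab, one jaw on each side and neither touching the card, so that I can slip a repair ticket in: finish there, still holding the clip open. Do not push over or shift the coin cup, the incense plate or the door wedge.

Things in the scene. Friction and masses are not known exactly. Their poses are not given: they have to be found in the camera images.
- rail: Brown wooden rail stand, fixed to the bench: base plate 80 x 220 x 10 mm, two posts 14 mm square at y = +-100 mm, and a horizontal bar 14 x 14 mm in section, 214 mm long along the stand's y axis, its flat top 115 mm above the bench. Origin at the centre of the underside, z up.
- rail_top (a point): Middle of the bar's top face, 115 mm above the bench; axes as the stand's (y along the bar).
- card: Loose rigid plywood saddle card (about 110 g) standing on two legs: an inverted U, legs 5 mm thick, 70 mm wide (y), 60 mm tall, 24 mm apart inside, 34 outside (x); roof from z = 60 to 66 mm with a flat upright tab on it. Origin: centre of the foot of the legs, z up. Hanging, the roof rests on the bar, the bar between the legs (5 mm play each side), origin 60 mm below the bar's top.
- tab_top (a point): Middle of the top edge of the card's tab, 102 mm above the card's origin; axes as the card's. The tab is 8 mm thick (x), 60 mm wide (y), from z = 66 to 102 mm above the card's origin, centred on the roof; pinch the card by the tab's two faces.
- clip: Loose spring clip (75 g): two steel levers like a big clothes peg, standing on its shut jaws, handles up. Origin: centre of the jaws' underside when shut. Levers at -x (this body) and +x (hinged arm); hinge pin along y at z = 44 mm. Jaws 50 mm wide (y), hollow inside (14 mm wide shut, 33 mm high), lips below that meet. This body is one lever: squeezed evenly, it tilts about y by half the opening.
- clip_arm (a joint): Opening angle between the clip's levers (rad): 0 shut, 0.75 stop; a spring closes it. 0.6 rad = lips about 27 mm apart.
- lip_a (a point): Lowest inner edge of the jaw of the -x lever (tip of the lip), middle of its width.
- lip_b (a point): The same point on the jaw of the +x lever. The distance between the two lips is the gape (2 mm when shut).
- handle_a (a point): Middle of the grey round bar (10 mm thick, 50 mm long along y) at the end of the -x lever's handle: at x = -22, z = 82 mm of the clip. Squeezing both bars together along x spreads the jaws: 54 mm over the bars = shut, 40 mm = lips 17 mm apart, 30 mm = 27 mm apart; 6 N at first, about 8.5 N wide open. Squeezed, the bars rise up to 6 mm relative to the hinge.
- handle_b (a point): The same point on the +x lever's handle, at x = +22, z = 82 mm of the clip when shut.
- cup: Stainless steel coin cup, 72 mm across, 75 mm tall, loose, a bystander; origin at the centre of its underside.
- dish: White ceramic incense plate, 110 mm across, 16 mm tall, loose, a bystander; origin at the centre of its underside.
- wedge: Grey plastic door wedge, 118 x 40 x 37 mm, loose, a bystander; origin at the centre of its underside, long along x.
Not all that is in view belongs to the job. What is shaped like the clip but blue or green is not meant.

How it is judged:
By the outcome, as a careful person would: the job done as asked, in the order asked, and still so for the second after the job is handed in, while the arm keeps its last pose, push and grip.
It also fails if it takes over 64 s, if anything falls off the work surface, if the arm or the gripper's body presses on something with over 40 N, if the wrist force passes 120 N, or if a joint passes its speed limit or range.

## Robot

A 6-joint arm with a two-finger parallel gripper is mounted at the origin on the work surface. World frame = base frame: x ahead of the robot, y to its left, z up, the work surface at z = 0. Lengths are in m, angles in rad, forces in N, time in s.
With the tool pointing down it reaches from about 0.275 to 0.825 m from the base axis. Payload 4.9 kg.
Tool frame: the origin (TCP) lies midway between the tips of the shut fingers; the grasp point (between the pads) lies 19 mm behind it (grip_point_offset is the distance from the TCP to the grasp point, in m); z points along the fingers, x is the direction in which the jaws open and shut, and the axes are right-handed (so a half turn about z gives the same grasp; the last joint's range is limited). The gripper opens to 85 mm and grips with 20 to 120 N. Pads are 22 mm wide; open, the fingers measure 114 mm over their backs; the gripper's body (76 mm by 85 mm) begins 54 mm behind the grasp point. The pads swing forward as they close: fully open they stand 13 mm farther back than shut.
Start: joints at [1.072, 0.326, -0.193, 1.052, 0, 1.437], TCP at [0.196, 0.514, 0.231] pointing down, gripper open.
Joint ranges: [-2.65, 2.65], [-0.97, 1.79], [-1.3, 1.35], [-1.93, 2.1], [-1.47, 1.37], [-3.14, 3.14]. Speed limits (rad/s): [2.57, 2.57, 3.14, 3.14, 3.14, 3.14].

## Interface

Orientations are given as a rotation vector (axis times angle).
In Python, from cell import * gives the robot as it stands. Calls block until the motion is done:
- movep(position, orientation): joint-space move of the TCP to a pose.
- move_l(position, velocity=0.15, rot=None, until_force=None): straight line of the TCP; rot=None keeps the orientation; velocity is the mean speed in m/s. With until_force (N) it stops when the force on the tool has changed by that much, and returns True; else False.
- set_joints(angles): joint-space move.
- let_go() and grab(newtons=None): open the fingers fully, or close them until they stop; newtons is the grip in N (None keeps the last).
- sleep(seconds).
- ik(position, orientation): joint angles nearest the present ones, or None.
- get_state(): the state.
- grab_frame(name): name is "side" or "top" or "wrist"; returns a dict with "img" (384x512x3 uint8, red, green, blue), "fx", "fy", "cx", "cy" (pixels), "k1" (the pictures are not rectified: a ray, as slopes to the right and down, at radius r is drawn at 1 + k1 r^2 times it, then the intrinsics apply), "cam_to_world" (4x4, takes a point from camera to world coordinates); the wrist camera has in their place "T_tool_cam" (4x4, takes a point from camera to tool coordinates, whose origin is the TCP and whose axes are the tool frame's). Camera axes: x right, y down, z forward; pixel columns grow to the right and rows downward; lengths in m; the calibration is good to about 2 mm. A picture is of the moment at which its call begins: read the wrist's pose just before it. There is no depth.
A pose or a line that the arm cannot do raises MotionError and nothing moves.
- sign_off(): hands the job in, once; it reports no verdict.
Trained networks look in the newest picture that a camera, given by its name, has taken for a name from the list of things; names that differ only in an ending like _2 or _b are one class to them, and where a whole thing is asked for, a point or a joint stands for the part that bears it (a point fixed in the world has none). Each returns a list of dicts, best first, with "score" (0 to 1); they miss things now and then, are a little off and sometimes report something else, mostly with a low value. They report only what shows in the picture. A call takes as long as a camera call. They do not tell look-alikes from the thing itself.
- spot_in(camera, name): "centre" ([column, row] in pixels, amid what is visible of it).
- silhouettes(camera, name): "mask" (384x512 bool, what is visible of it) and "centre" ([column, row] in pixels, amid what is visible of it).
- tip_of(camera, name): "centre" ([column, row] in pixels: a listed point, or the origin of a listed thing).
The state is a dict: "clock": time; "q": joint angles; "joint_velocities": joint speeds; "tau": joint torques, N m; "position": TCP position; "eef_rot": TCP orientation; "contact_force": force on the tool from outside, world axes, zero at the start; "wrist_torque": the same for the moment, N m; "finger_gap": opening from 0.0 (shut) to 1.0 (fully open).
Only numpy, scipy, OpenCV 4.12 (cv2) and the standard library are available. Lean on these libraries where they do the work, as an engineer would, in place of code of your own. Each camera call takes 0.05 s, during which the arm holds its last target. There are 200 camera calls.

## Working session

There is one attempt and no reset: what is moved stays moved. The work goes in short steps, each a Python script; the robot and the scene stay as the last script left them, time stands still between calls to the robot, and variables do not carry over. Pictures are saved under pics/ and viewed, about 8 in all and at most 12, crops included, and the job is handed in when it is done.

```bash
ls; mkdir -p pics; cat > h.py <<'E'
from cell import *
import numpy as np, cv2
from scipy.spatial.transform import Rotation as R
def snap(cam,fn=None):
    s=get_state(); f=grab_frame(cam)
    if fn: cv2.imwrite('pics/'+fn,f['img'][:,:,::-1])
    if 'cam_to_world' in f: T=np.array(f['cam_to_world'])
    else:
        W=np.eye(4);W[:3,:3]=R.from_rotvec(s['eef_rot']).as_matrix();W[:3,3]=s['position'];T=W@np.array(f['T_tool_cam'])
    f['T']=T; return f
def ray(f,px):
    d=np.array([(px[0]-f['cx'])/f['fx'],(px[1]-f['cy'])/f['fy']]);u=d.copy()
    for _ in range(20): u=d/(1+f['k1']*(u@u))
    v=f['T'][:3,:3]@np.array([u[0],u[1],1.]);return f['T'][:3,3],v/np.linalg.norm(v)
def atz(f,px,z):
    o,d=ray(f,px);return o+d*(z-o[2])/d[2]
def proj(f,p):
    c=np.linalg.inv(f['T'])@np.append(p,1);u=c[:2]/c[2];u=u*(1+f['k1']*(u@u))
    return np.array([u[0]*f['fx']+f['cx'],u[1]*f['fy']+f['cy']])
def tri(obs):
    A=np.zeros((3,3));b=np.zeros(3)
    for f,p in obs:
        o,d=ray(f,p);M=np.eye(3)-np.outer(d,d);A+=M;b+=M@o
    return np.linalg.solve(A,b)
def down(yaw): # tool x along world angle yaw, z down
    x=np.array([np.cos(yaw),np.sin(yaw),0]);z=np.array([0,0,-1.]);return R.from_matrix(np.stack([x,np.cross(z,x),z],1)).as_rotvec()
E
cat > a.py <<'E'
from h import *
np.set_printoptions(precision=3,suppress=True)
F={c:snap(c,c+'0.png') for c in('top','side')}
for n in ['rail','rail_top','card','tab_top','clip','lip_a','handle_a','handle_b','cup','dish','wedge']:
    for c in F:
        print(n,c,[(np.round(d['centre']).astype(int).tolist(),round(d['score'],2)) for d in tip_of(c,n)[:4]])
im=[cv2.imread(f'pics/{c}0.png') for c in F]
print(F['top']['T'],F['side']['T'],get_state()['clock'])
E
python3 a.py
```

```text
pics
rail top [([269, 192], 0.76)]
rail side [([239, 208], 0.96)]
rail_top top [([269, 178], 0.73)]
rail_top side [([237, 178], 0.66)]
card top [([134, 256], 0.86)]
card side [([235, 336], 0.82)]
tab_top top [([123, 253], 0.77), ([260, 283], 0.71)]
tab_top side [([227, 315], 0.66), ([310, 159], 0.54)]
clip top [([354, 225], 0.88), ([302, 245], 0.86), ([395, 222], 0.83), ([356, 130], 0.42)]
clip side [([308, 159], 0.9), ([297, 177], 0.79)]
lip_a top [([392, 219], 0.85), ([307, 250], 0.85), ([393, 220], 0.72), ([354, 228], 0.59)]
lip_a side [([296, 205], 0.91), ([311, 158], 0.78), ([300, 177], 0.76), ([298, 208], 0.71)]
handle_a top [([366, 229], 0.86), ([419, 220], 0.82), ([312, 235], 0.73), ([308, 254], 0.69)]
handle_a side [([307, 140], 0.94), ([312, 190], 0.9), ([307, 158], 0.75), ([300, 180], 0.51)]
handle_b top [([366, 229], 0.86), ([419, 220], 0.82), ([312, 235], 0.73), ([308, 254], 0.69)]
handle_b side [([307, 140], 0.94), ([312, 190], 0.9), ([307, 158], 0.75), ([300, 180], 0.51)]
cup top [([260, 285], 0.68)]
cup side [([317, 248], 0.77), ([241, 209], 0.26)]
dish top [([155, 160], 0.8)]
dish side [([148, 268], 0.76), ([318, 249], 0.32)]
wedge top [([354, 131], 0.93)]
wedge side [([230, 147], 0.71)]
[[-0.085 -0.971  0.224  0.401]
 [-0.996  0.083 -0.017  0.01 ]
 [-0.002 -0.224 -0.975  0.847]
 [ 0.     0.     0.     1.   ]] [[-0.915 -0.296  0.275  0.32 ]
 [-0.403  0.645 -0.65   0.528]
 [ 0.015 -0.705 -0.709  0.676]
 [ 0.     0.     0.     1.   ]] 1.2
```

View pics/top0.png

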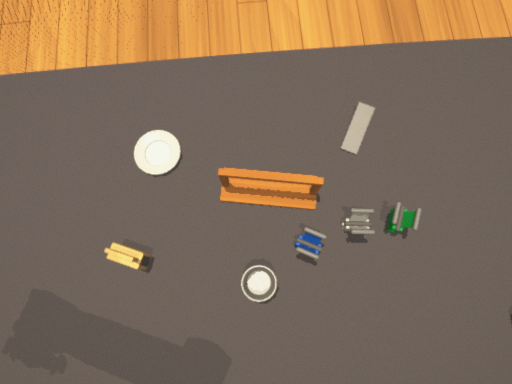

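View pics/side0.png

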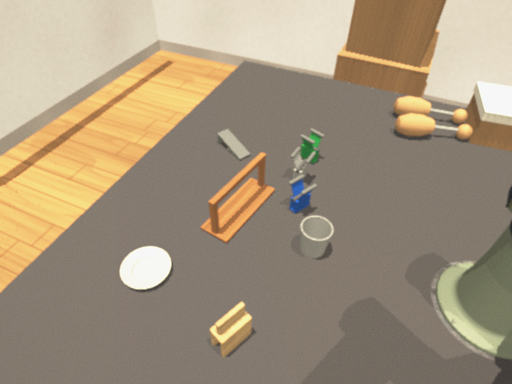

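Top view: card at (127,256), rail bar (219,172)–(323,180), grey clip at (359,221) between the blue (311,242) and green (405,218) decoys, cup (259,283), dish (157,153), wedge (358,128). The side view agrees, with the clip at (300,170) and the card at (232,330).

```bash
cat > b.py <<'E'
from h import *
np.set_printoptions(precision=4,suppress=True)
f=snap('top');s=snap('side')
print('bar ends',atz(f,(219,172),.115),atz(f,(323,180),.115),'railtop',tri([(f,(269,178)),(s,(237,178))]),'tab',tri([(f,(123,253)),(s,(227,315))]))
print('clip handles',atz(f,(362,211),.082),atz(f,(363,232),.082))
print('cup',atz(f,(259,283),.075),'dish',atz(f,(157,153),.016))
w=snap('wrist');print(w['fx'],w['k1'],np.array(w['T_tool_cam']))
tab=tri([(f,(123,253)),(s,(227,315))])
yaw=np.pi/2
movep([tab[0],tab[1],.28],get_state()['eef_rot'])
print(get_state()['position'],R.from_rotvec(get_state()['eef_rot']).as_matrix())
w=snap('wrist','card1.png')
for n in ['card','tab_top']: print(n,[(d['centre'],d['score']) for d in tip_of('wrist',n)])
for m in silhouettes('wrist','card')[:2]:
    k=m['mask'].astype(np.uint8);c=max(cv2.findContours(k,0,2)[0],key=cv2.contourArea);print(m['score'],cv2.minAreaRect(c))
E
python3 b.py
```

```text
bar ends [0.6104 0.0687 0.115 ] [ 0.5757 -0.1402  0.115 ] railtop [ 0.5921 -0.0314  0.1107] tab [0.4666 0.2761 0.0874]
clip handles [ 0.5105 -0.2198  0.082 ] [ 0.467  -0.2155  0.082 ]
cup [0.3839 0.0064 0.075 ] dish [0.6974 0.219  0.016 ]
307.2875085940178 -0.0675542675189084 [[ 1.     -0.0012  0.0002  0.0002]
 [ 0.0012  0.9637  0.2671 -0.068 ]
 [-0.0005 -0.2671  0.9637 -0.1422]
 [ 0.      0.      0.      1.    ]]
[0.466  0.2768 0.2798] [[ 0.3557  0.9346 -0.0005]
 [ 0.9346 -0.3557  0.0003]
 [ 0.0001 -0.0006 -1.    ]]
card [([258.7, 154.6], 0.88)]
tab_top [([258.4, 168.6], 0.93)]
0.96 ((259.4173278808594, 161.27931213378906), (60.182411193847656, 36.46028518676758), 3.094058036804199)
```

View pics/card1.png

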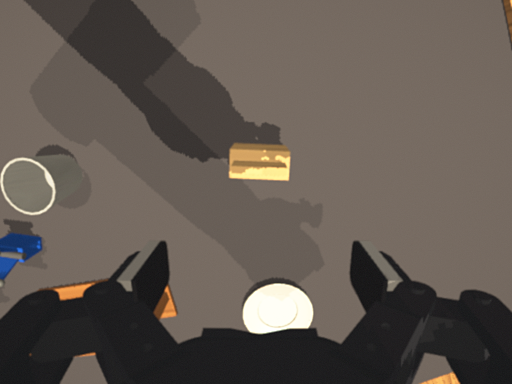

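Card at (260,161), with its tab running almost along the image's horizontal. I'll turn across it and look closer.

```bash
cat > c.py <<'E'
from h import *
np.set_printoptions(precision=4,suppress=True)
for y in(-21,159):print(y,ik([.466,.276,.2],down(np.radians(y))),ik([.59,-.03,.2],down(np.radians(y+12))),ik([.49,-.22,.2],down(np.radians(y+12))))
movep([.466,.276,.20],down(np.radians(-21)))
w=snap('wrist','card2.png')
print([(d['centre'],d['score']) for d in tip_of('wrist','tab_top')])
for d in tip_of('wrist','tab_top')[:1]: print(atz(w,d['centre'],.102))
for m in silhouettes('wrist','card')[:1]:
    c=max(cv2.findContours(m['mask'].astype(np.uint8),0,2)[0],key=cv2.contourArea);print(cv2.approxPolyDP(c,4,True).reshape(-1,2).tolist())
    x,y,a,b=cv2.boundingRect(c);x-=10;y-=10;print('crop',x,y);im=cv2.imread('pics/card2.png')[max(y,0):y+b+20,max(x,0):x+a+20];cv2.imwrite('pics/card2c.png',cv2.resize(im,None,fx=4,fy=4))
E
python3 c.py
```

```text
-21 [ 0.3984  0.3338 -0.2652  0.9718  0.      2.3357] [-0.1757  0.4226 -0.1311  1.0171  0.      1.5522] [-0.5595  0.3257 -0.2769  0.9682  0.      1.1684]
159 [ 0.3984  0.3338 -0.2652  0.9718  0.     -0.8059] [-0.1757  0.4226 -0.1311  1.0171  0.     -1.5894] [-0.5595  0.3257 -0.2769  0.9682  0.     -1.9732]
[([253.4, 193.0], 0.97)]
[0.4619 0.2793 0.102 ]
[[242, 139], [237, 150], [236, 218], [246, 218], [249, 227], [256, 228], [259, 219], [271, 219], [275, 147], [272, 140], [255, 146]]
crop 225 129
```

View pics/card2c.png

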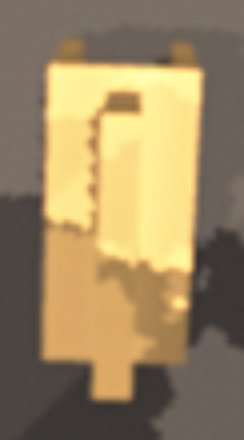

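```bash
cat > d.py <<'E'
from h import *
np.set_printoptions(precision=4,suppress=True)
w=snap('wrist')
t=[atz(w,p,.102) for p in((253,229),(256,156.5))]
r=[atz(w,p,.066) for p in((237,145),(275.75,145),(272.5,219.5),(235.5,219.5))]
ang=lambda v:np.degrees(np.arctan2(v[1],v[0]))
print(t,(t[0]+t[1])/2,np.linalg.norm(t[0]-t[1]),ang(t[1]-t[0]))
print(sum(r)/4,ang((r[0]+r[1]-r[2]-r[3])),np.linalg.norm(r[0]-r[3]),np.linalg.norm(r[0]-r[1]))
E
python3 d.py
```

```text
[array([0.4502, 0.2502, 0.102 ]), array([0.4746, 0.3063, 0.102 ])] [0.4624 0.2782 0.102 ] 0.06118098608976006 66.43515119289049
[0.4626 0.2782 0.066 ] 66.97944783318755 0.07096682471072759 0.03472839040006455
```

```bash
cat > e.py <<'E'
from h import *
np.set_printoptions(precision=4,suppress=True)
y=np.radians(-23.3)
movep([.4625,.2782,.14],down(y))
move_l([.4625,.2782,.072],.1)
grab(40)
print(get_state()['finger_gap'],get_state()['contact_force'])
move_l([.4625,.2782,.24],.2)
print(get_state()['finger_gap'],get_state()['contact_force'])
# view of rail: stand off toward tool -y side so the rail is ahead of the camera
ry=np.radians(-9.4);by=np.array([-np.sin(ry),np.cos(ry)])
p=np.array([.592,-.033])
movep([p[0]-.13*np.cos(ry),p[1]-.13*np.sin(ry),.27],down(ry))
print(get_state()['clock'],get_state()['position'])
w=snap('wrist','rail1.png')
for n in('rail_top','rail','clip','handle_a'):print(n,[(np.round(d['centre']).tolist(),round(d['score'],2)) for d in tip_of('wrist',n)])
E
python3 e.py
```

```text
0.08480671464432148 [-0.8008 -0.5903  1.1198]
0.08839106298639925 [-0.4444 -0.1528 -2.4461]
8.5417 [ 0.4636 -0.0112  0.2695]
rail_top [([393.0, 186.0], 0.7)]
rail [([355.0, 163.0], 0.95)]
clip []
handle_a []
```

View pics/rail1.png

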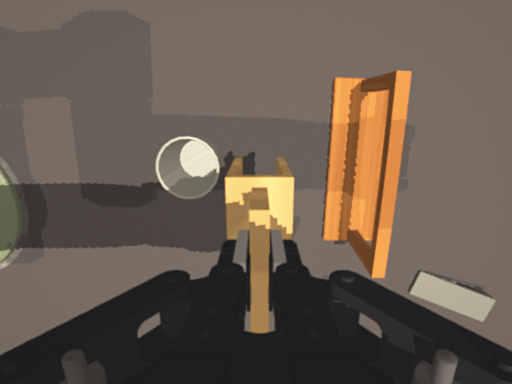

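The card is held, with its tab between the pads at (260,270). The rail bar's top face has corners at about (392,74), (410,75), (385,277) and (372,276).

```bash
cat > g.py <<'E'
from h import *
np.set_printoptions(precision=4,suppress=True)
w=snap('wrist');im=w['img'].astype(int)
crop=cv2.resize(cv2.cvtColor(w['img'],4)[60:290,315:425],None,fx=2.6,fy=2.6,interpolation=2);cv2.imwrite('pics/rail1c.png',crop)
# edges of the bar along rows: print colour transitions
for r in (90,120,150,180,210,240,260):
    g=im[r,360:420,0]-im[r,360:420,2];print(r,np.where(g>100)[0][[0,-1]]+360, [int(v) for v in im[r,360:416:2,1]])
t=[atz(w,p,.115) for p in((391.5,74),(410,75),(385,277),(372,276))]
ang=lambda v:np.degrees(np.arctan2(v[1],v[0]))
print(np.array(t),sum(t)/4,ang(t[0]+t[1]-t[2]-t[3]),np.linalg.norm(t[1]-t[2]),np.linalg.norm(t[1]-t[0]),np.linalg.norm(t[3]-t[2]))
b=[atz(w,p,.01) for p in((334,80),(324,240))];print(b)
for n in('top','side'):
    f=snap(n);d=tip_of(n,'rail_top');print(n,[(x['centre'],x['score'],atz(f,x['centre'],.115)) for x in d[:2]])
E
python3 g.py
```

```text
90 [383 408] [76, 68, 66, 67, 65, 64, 61, 64, 66, 69, 76, 88, 98, 102, 93, 62, 62, 119, 167, 166, 165, 164, 165, 164, 158, 108, 108, 109]
120 [360 405] [117, 139, 139, 144, 156, 149, 149, 148, 148, 150, 147, 137, 136, 77, 57, 74, 141, 142, 145, 145, 146, 143, 140, 112, 109, 108, 109, 109]
150 [360 401] [142, 148, 155, 151, 151, 151, 146, 148, 145, 139, 149, 98, 61, 58, 139, 143, 141, 142, 142, 141, 140, 103, 95, 95, 97, 111, 111, 109]
180 [360 397] [150, 154, 152, 155, 150, 149, 148, 141, 141, 117, 64, 56, 125, 143, 142, 142, 142, 141, 141, 105, 95, 96, 95, 95, 106, 111, 109, 110]
210 [360 393] [175, 175, 160, 152, 155, 146, 143, 125, 67, 57, 115, 143, 143, 143, 144, 143, 142, 114, 110, 110, 109, 109, 110, 111, 110, 109, 111, 109]
240 [364 389] [69, 71, 115, 142, 136, 126, 72, 61, 131, 169, 168, 168, 165, 169, 164, 114, 110, 109, 110, 110, 110, 110, 109, 110, 109, 111, 109, 109]
260 [373 386] [85, 70, 65, 66, 64, 66, 70, 160, 174, 171, 170, 172, 172, 143, 108, 110, 108, 110, 110, 109, 110, 108, 110, 110, 108, 110, 109, 111]
[[ 0.6006  0.0681  0.115 ]
 [ 0.618   0.0647  0.115 ]
 [ 0.5826 -0.1423  0.115 ]
 [ 0.5682 -0.1384  0.115 ]] [ 0.5923 -0.037   0.115 ] 80.6885397651484 0.2100704933841771 0.01776334672043986 0.014901495450840851
[array([0.5723, 0.0758, 0.01  ]), array([ 0.5362, -0.1368,  0.01  ])]
top []
side [([238.6, 178.1], 0.7, array([ 0.5884, -0.0283,  0.115 ]))]
```

View pics/rail1c.png

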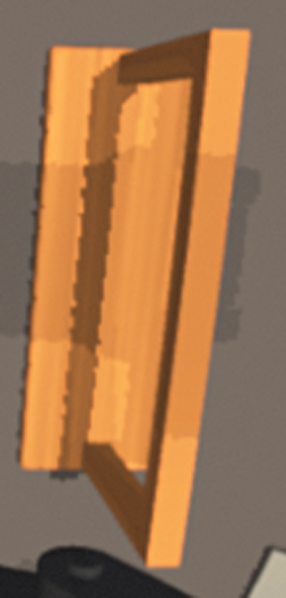

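```bash
cat > i.py <<'E'
from h import *
np.set_printoptions(precision=4,suppress=True)
w=snap('wrist')
m=np.array([atz(w,p,.115) for p in((398.7,120),(394.7,150),(390.7,180),(387,210),(382.8,240))])
k=np.polyfit(m[:,1],m[:,0],1);a=np.degrees(np.arctan2(1,k[0]));print('bar dir',a)
e=[atz(w,p,.115) for p in((400.7+4,72),(378.5,277.5))];print(e,np.linalg.norm(e[0]-e[1]))
yc=(e[0][1]+e[1][1])/2;c=np.array([np.polyval(k,yc),yc]);print(c)
yaw=np.radians(a-90)
movep([*c,.23],down(yaw))
print(get_state()['position'])
for n in('top','side'):snap(n,n+'2.png')
a_=cv2.imread('pics/top2.png')[130:260,190:350];b=cv2.imread('pics/side2.png')[90:250,170:330]
cv2.imwrite('pics/two.png',np.hstack([cv2.resize(a_,(400,325)),cv2.resize(b,(325,325))]))
f=snap('wrist','over.png')
E
python3 i.py
```

```text
bar dir 79.50061053732378
[array([0.6134, 0.0673, 0.115 ]), array([ 0.5753, -0.1426,  0.115 ])] 0.213302749091695
[ 0.5932 -0.0377]
[ 0.5928 -0.0377  0.2291]
```

View pics/over.png

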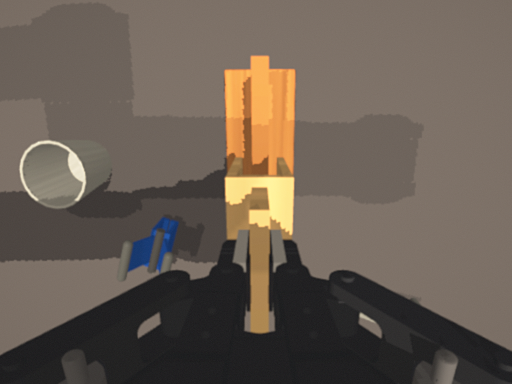

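The bar (columns 251–269) runs centred between the legs (about 240–278) and parallel to the card. Lowering it now.

```bash
cat > j.py <<'E'
from h import *
np.set_printoptions(precision=4,suppress=True)
p=get_state()['position']
print(move_l([p[0],p[1],.136],.12,until_force=12),get_state()['position'])
print(move_l([p[0],p[1],.122],.03,until_force=5),get_state()['position'],get_state()['contact_force'])
let_go();q=get_state()['position']
move_l([q[0],q[1],.24],.2)
print(get_state()['clock'])
# go look at clip, camera ahead (camera looks from tool -y); bars at y~-.2175
y=np.radians(-5.6)
movep([.489,-.2175,.24],down(y))
w=snap('wrist','clip1.png');print(get_state()['clock'],get_state()['position'])
for n in('clip','handle_a','tab_top','lip_a'):print(n,[(np.round(d['centre'],1).tolist(),round(d['score'],2)) for d in tip_of('wrist',n)])
w=snap('side','hung.png')
for n in('card','tab_top'):print(n,[(np.round(d['centre'],1).tolist(),round(d['score'],2)) for d in tip_of('side',n)])
a=cv2.imread('pics/clip1.png');b=cv2.imread('pics/hung.png')[60:250,170:340]
cv2.imwrite('pics/two2.png',np.hstack([a,cv2.resize(b,(288,384),interpolation=2)]))
E
python3 j.py
```

```text
False [ 0.5932 -0.0375  0.1369]
True [ 0.5933 -0.0375  0.1268] [0.6159 0.6947 2.8332]
12.6167
13.5083 [ 0.4895 -0.2165  0.2395]
clip [([223.4, 76.9], 0.77), ([267.6, 237.2], 0.71), ([262.8, 166.5], 0.67)]
handle_a [([186.6, 54.9], 0.86), ([267.6, 283.0], 0.83), ([237.6, 177.9], 0.81), ([279.6, 182.1], 0.8), ([277.2, 243.3], 0.74), ([234.0, 75.6], 0.69), ([260.9, 167.1], 0.21)]
tab_top []
lip_a [([267.8, 232.9], 0.86)]
card [([239.9, 188.8], 0.59)]
tab_top [([235.6, 164.6], 0.97), ([239.6, 175.9], 0.73), ([311.2, 250.8], 0.32)]
```

View pics/two2.png

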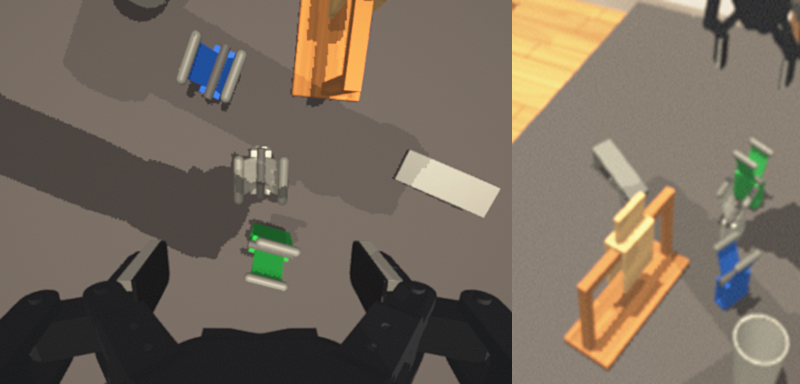

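The card hangs astride the bar with its tab up (right panel). The grey clip's bars are at about (240,180) and (282,180), with the green clip below at (267,255). I'll crop for accuracy.

```bash
python3 -c "
import cv2;a=cv2.imread('pics/clip1.png')[135:215,220:300];cv2.imwrite('pics/clip1c.png',cv2.resize(a,(640,640),interpolation=2))"
```

```text
(no output)
```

View pics/clip1c.png

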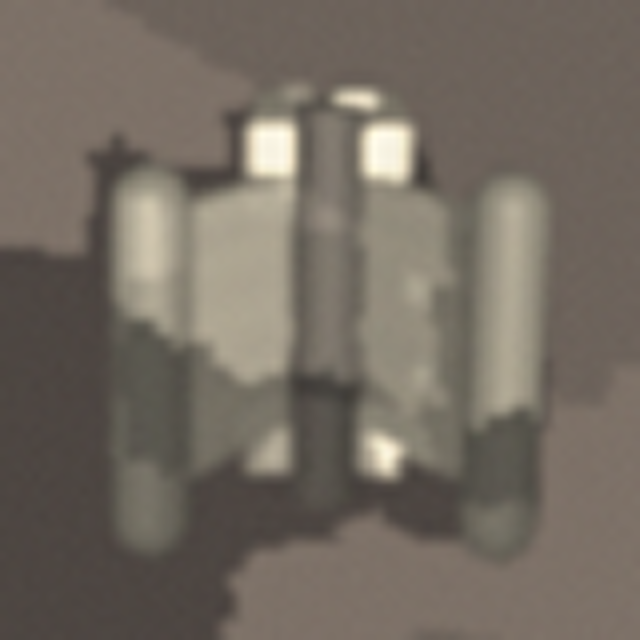

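```bash
cat > k.py <<'E'
from h import *
np.set_printoptions(precision=4,suppress=True)
w=snap('wrist')
L=[atz(w,p,.084) for p in((238.5,156.2),(238.5,204))];Q=[atz(w,p,.084) for p in((284.4,157.5),(282.3,205))]
ang=lambda v:np.degrees(np.arctan2(v[1],v[0]))
c=(sum(L)+sum(Q))/4;a=[ang(L[0]-L[1]),ang(Q[0]-Q[1]),ang(sum(Q)-sum(L))]
print(L,Q,c,a,np.linalg.norm(L[0]-L[1]),np.linalg.norm(sum(Q)-sum(L))/2)
E
python3 k.py
```

```text
[array([ 0.4713, -0.1922,  0.084 ]), array([ 0.4656, -0.2407,  0.084 ])] [array([ 0.5157, -0.1978,  0.084 ]), array([ 0.5099, -0.2461,  0.084 ])] [ 0.4906 -0.2192  0.084 ] [np.float64(83.39866336962618), np.float64(83.1136650841986), np.float64(-7.104469416171147)] 0.048850002995990724 0.0447046286182482
```

Fit checks out: spacing 44.7 mm, length 49 mm. One look at the hung card first, while the gripper is empty.

```bash
cat > l.py <<'E'
from h import *
np.set_printoptions(precision=4,suppress=True)
y=np.radians(-10.5)
movep([.5933,-.0375,.28],down(y))
w=snap('wrist','hung2.png');print(get_state()['clock'],get_state()['position'])
print([(d['centre'],d['score'],atz(w,d['centre'],.157)) for d in tip_of('wrist','tab_top')])
m=silhouettes('wrist','card')[0];x,y0=np.round(m['centre']).astype(int);print(x,y0)
a=cv2.imread('pics/hung2.png')[y0-60:y0+60,x-40:x+40];cv2.imwrite('pics/hung2c.png',cv2.resize(a,(400,600),interpolation=2))
E
python3 l.py
```

```text
14.8167 [ 0.5927 -0.0387  0.2796]
[([260.6, 184.7], 0.85, array([ 0.5941, -0.036 ,  0.157 ])), ([215.6, 283.4], 0.44, array([ 0.5325, -0.1259,  0.157 ]))]
258 172
```

View pics/hung2c.png

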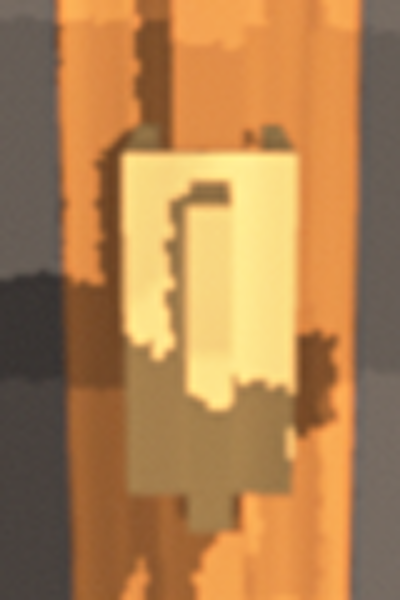

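The card hangs straight. The tab's top edge runs from about (260,153) to (260.5,218), parallel to the tool's y axis. Now the clip.

```bash
cat > m.py <<'E'
from h import *
np.set_printoptions(precision=4,suppress=True)
w=snap('wrist')
t=[atz(w,p,.157) for p in((260,153),(260.5,218))];v=t[0]-t[1];c=sum(t)/2
print('tab',c,np.linalg.norm(v),np.degrees(np.arctan2(v[1],v[0]))-90)
y=np.radians(-6.9);p=[.4906,-.2192]
movep([*p,.17],down(y))
move_l([*p,.064],.1,until_force=8)
print(get_state()['position'],get_state()['contact_force'])
grab(30);s=get_state();print('gap',s['finger_gap']*85,s['contact_force'],s['position'])
move_l([*p,.10],.06)
s=get_state();print('gap',s['finger_gap']*85,s['contact_force'])
move_l([*p,.28],.2)
sleep(.3);s=get_state();print('gap',s['finger_gap']*85,s['contact_force'],s['clock'],s['position'])
F={n:snap(n,n+'3.png') for n in('wrist','top','side')}
for n in F:
    for k in('lip_a','handle_a','clip'):print(n,k,[(np.round(d['centre'],1).tolist(),round(d['score'],2)) for d in tip_of(n,k)])
x=F['side'];q=proj(x,np.array([*p,.22])).astype(int);print(q)
b=cv2.imread('pics/side3.png')[max(q[1]-60,0):q[1]+60,q[0]-60:q[0]+60]
cv2.imwrite('pics/two3.png',np.hstack([cv2.resize(cv2.imread('pics/wrist3.png')[60:384,100:420],(380,384)),cv2.resize(b,(384,384),interpolation=2)]))
E
python3 m.py
```

```text
tab [ 0.5933 -0.0384  0.157 ] 0.05959564493523982 -10.213983574897668
[ 0.4911 -0.2195  0.0646] [0.1869 0.517  0.301 ]
gap 23.103740112350742 [-3.4817  1.4969 19.8303] [ 0.4919 -0.2204  0.0669]
gap 21.518588573890096 [ 0.2283  0.0452 -1.203 ]
gap 21.554443028290137 [ 0.8785  0.1602 -1.6514] 19.8167 [ 0.4903 -0.219   0.2792]
wrist lip_a [([264.8, 201.9], 0.73), ([219.5, 206.4], 0.65)]
wrist handle_a [([272.6, 262.6], 0.91), ([193.4, 59.3], 0.78), ([244.9, 261.3], 0.72), ([231.4, 80.0], 0.57), ([274.5, 229.1], 0.42)]
wrist clip [([222.6, 206.4], 0.72), ([224.8, 80.3], 0.67)]
top lip_a [([385.3, 226.7], 0.93), ([381.3, 209.1], 0.84), ([308.9, 244.9], 0.8), ([307.1, 247.4], 0.74), ([394.6, 218.9], 0.6), ([391.4, 220.9], 0.54)]
top handle_a [([400.6, 202.6], 0.86), ([309.2, 256.8], 0.8), ([401.7, 194.5], 0.72), ([313.9, 228.0], 0.57)]
top clip [([307.0, 244.7], 0.74), ([384.4, 223.9], 0.67), ([391.8, 224.8], 0.37), ([383.0, 225.9], 0.24)]
side lip_a [([317.9, 114.5], 0.94), ([307.5, 156.3], 0.87), ([307.6, 157.7], 0.68), ([307.9, 110.9], 0.67), ([297.1, 205.6], 0.65), ([297.0, 208.3], 0.5), ([230.9, 145.5], 0.22)]
side handle_a [([310.7, 77.5], 0.77), ([318.5, 133.4], 0.71), ([306.3, 140.3], 0.65), ([295.3, 178.9], 0.63), ([308.3, 189.0], 0.62), ([315.3, 83.7], 0.56)]
side clip [([299.7, 207.1], 0.95), ([310.2, 157.8], 0.84), ([319.9, 113.9], 0.68), ([238.6, 210.8], 0.46)]
[308 109]
```

View pics/two3.png

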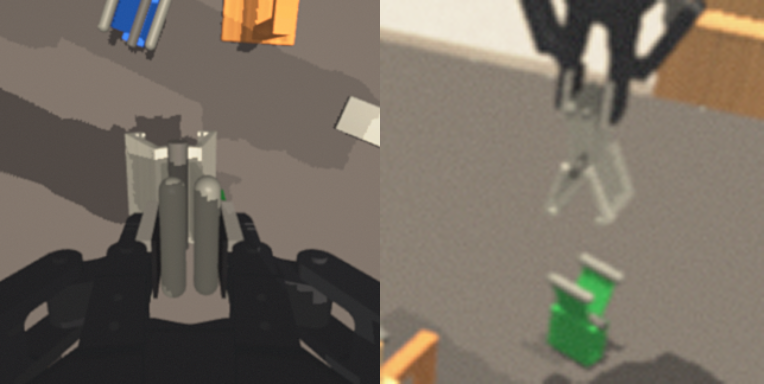

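The clip is held wide open (about 22 mm over the bars). In the wrist view the bars' midline is at column 260, the hinge at about 250 and the jaws' midline at about 245. So the clip leans about 0.115 rad in the grip, and its lips sit about 10 mm toward tool −x. I'll level it with the wrist and hover over the tab.

```bash
cat > n.py <<'E'
from h import *
np.set_printoptions(precision=4,suppress=True)
tab=np.array([.5933,-.0384,.157]);yaw=np.radians(-10.3)
M=R.from_rotvec(down(yaw))*R.from_euler('y',.115)
lip=np.array([-.0097,0,.066])
def tcp(lz): return np.array([tab[0],tab[1],lz])-M.apply(lip)
if __name__=='__main__':
    movep(tcp(.215),M.as_rotvec()); move_l(tcp(.167),.1)
    sleep(.2);s=get_state();print(s['clock'],s['finger_gap']*85,s['position'],tcp(.167))
    F={n:snap(n,n+'4.png') for n in('wrist','side','top')}
    for n in F:
        for k in('lip_a','tab_top','handle_a'):print(n,k,[(np.round(d['centre'],1).tolist(),round(d['score'],2)) for d in tip_of(n,k)])
    x=np.array([np.cos(yaw),np.sin(yaw),0]);y=np.array([-np.sin(yaw),np.cos(yaw),0]);z=np.array([0,0,1])
    for n in F:
        print(n,'tab',proj(F[n],tab),'lips',[proj(F[n],tab+z*.010+sg*.0165*x) for sg in(-1,1)])
    w=cv2.imread('pics/wrist4.png')[110:310,160:360]; q=proj(F['side'],tab+z*.02).astype(int);b=cv2.imread('pics/side4.png')[q[1]-50:q[1]+50,q[0]-50:q[0]+50]
    print('side crop',q-50)
    cv2.imwrite('pics/two4.png',np.hstack([cv2.resize(w,(400,400),interpolation=2),cv2.resize(b,(400,400),interpolation=2)]))
E
python3 n.py
```

```text
22.0917 21.716327963420284 [ 0.5959 -0.039   0.2346] [ 0.5953 -0.0388  0.2337]
wrist lip_a [([266.6, 204.0], 0.67), ([219.7, 208.9], 0.64), ([270.8, 261.3], 0.61), ([139.2, 237.9], 0.56)]
wrist tab_top [([218.7, 207.1], 0.58), ([268.9, 202.7], 0.18)]
wrist handle_a [([272.3, 259.3], 0.82), ([145.4, 274.2], 0.69), ([244.2, 259.7], 0.59), ([97.8, 265.4], 0.57)]
side lip_a [([308.9, 159.8], 0.87), ([244.9, 163.4], 0.84), ([298.5, 206.6], 0.81), ([311.7, 157.1], 0.67), ([300.3, 209.0], 0.56), ([234.8, 157.3], 0.55)]
side tab_top [([235.1, 164.5], 0.68)]
side handle_a [([308.1, 192.0], 0.86), ([234.5, 120.9], 0.69), ([297.0, 179.6], 0.68), ([238.6, 128.8], 0.66), ([302.1, 139.4], 0.66), ([316.3, 134.9], 0.54)]
top lip_a []
top tab_top []
top handle_a []
wrist tab [244.1327 202.4103] lips [array([221.9006, 207.3688]), array([267.9701, 205.6626])]
side tab [238.3716 161.1971] lips [array([244.2966, 160.4475]), array([232.4497, 155.1539])]
top tab [273.0781 170.0933] lips [array([272.5705, 177.0469]), array([274.0333, 160.3498])]
side crop [188 104]
```

View pics/two4.png

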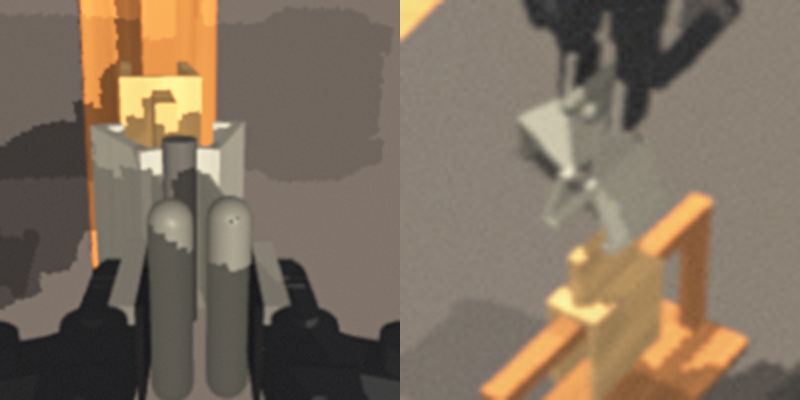

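```bash
cat > o.py <<'E'
from n import *
w=snap('wrist')
y=np.array([-np.sin(yaw),np.cos(yaw),0]);z=np.array([0,0,1])
print('tab +y end pred',proj(w,tab+.03*y),'seen ~(241.5,157-162)')
for h in(.01,.02,.03,.044):print('clip mid +y end, z+',h,proj(w,tab+.025*y+h*z))
im=w['img']
g=cv2.cvtColor(im,cv2.COLOR_RGB2GRAY)
for k in ('clip','card'):
  for m in silhouettes('wrist',k)[:2]:
    M_=m['mask'];print(k,m['score'],m['centre'])
    for r in range(150,215,8):
        c=np.where(M_[r])[0]
        if len(c):print(r,c[0],c[-1],len(c))
E
python3 o.py
```

```text
tab +y end pred [244.6245 162.9578] seen ~(241.5,157-162)
clip mid +y end, z+ 0.01 [245.7314 172.5801]
clip mid +y end, z+ 0.02 [246.8432 175.6156]
clip mid +y end, z+ 0.03 [248.0659 178.9534]
clip mid +y end, z+ 0.044 [249.9975 184.2258]
clip 0.95 [254.0, 226.6]
174 206 282 32
182 206 281 58
190 206 281 76
198 207 281 75
206 207 281 75
214 208 284 77
clip 0.86 [131.2, 258.2]
card 0.86 [240.5, 161.7]
150 221 261 41
158 221 261 41
166 222 261 40
174 222 261 40
182 230 239 10
```

The tab and the clip are both about 2.5 px left of prediction, so their relative offset is close to zero. Lowering over the tab.

```bash
cat > p.py <<'E'
from n import *
b=get_state()['contact_force']
print(move_l(tcp(.143),.04,until_force=4))
sleep(.3);s=get_state();print(s['clock'],s['finger_gap']*85,s['position'],tcp(.143),np.array(s['contact_force'])-b)
F={n:snap(n,n+'5.png') for n in('wrist','side')}
for n,k in(('side','tab_top'),('side','lip_a'),('side','card'),('wrist','lip_a'),('wrist','handle_a')):print(n,k,[(np.round(d['centre'],1).tolist(),round(d['score'],2)) for d in tip_of(n,k)])
w=F['wrist'];y=np.array([-np.sin(yaw),np.cos(yaw),0]);z=np.array([0,0,1])
print('pred tab end',proj(w,tab+.03*y),'roof mid end',proj(w,tab+.035*y-.036*z),'clip mid',proj(w,tab+.025*y+.0*z))
for k in('clip','card'):
    m=silhouettes('wrist',k)
    if m:
        for r in range(130,215,8):
            c=np.where(m[0]['mask'][r])[0]
            if len(c):print(k,r,c[0],c[-1],len(c))
a=cv2.imread('pics/wrist5.png')[120:220,190:300];q=proj(F['side'],tab).astype(int);bb=cv2.imread('pics/side5.png')[q[1]-40:q[1]+40,q[0]-40:q[0]+40]
cv2.imwrite('pics/two5.png',np.hstack([cv2.resize(a,(440,400),interpolation=2),cv2.resize(bb,(350,400),interpolation=2)]))
E
python3 p.py
```

```text
False
23.8917 21.437738695597137 [ 0.5955 -0.0388  0.2099] [ 0.5953 -0.0388  0.2097] [-1.1085 -0.9389  0.7017]
side tab_top [([239.4, 165.0], 0.75)]
side lip_a [([307.4, 157.0], 0.95), ([300.2, 208.0], 0.84), ([244.8, 168.6], 0.78), ([310.4, 157.0], 0.75), ([146.4, 271.0], 0.75), ([232.0, 163.3], 0.68), ([295.9, 208.0], 0.61)]
side card [([240.3, 194.1], 0.68), ([232.7, 162.9], 0.2)]
wrist lip_a [([132.5, 249.0], 0.93), ([267.2, 203.4], 0.9), ([217.4, 209.2], 0.87), ([133.5, 247.5], 0.67)]
wrist handle_a [([244.8, 260.0], 0.82), ([136.4, 286.7], 0.8), ([271.7, 262.2], 0.75), ([90.3, 274.7], 0.7)]
pred tab end [246.9359 169.2134] roof mid end [243.1518 153.5962] clip mid [247.0238 176.8104]
card 146 221 259 14
card 154 220 265 46
card 162 220 265 46
card 170 221 265 45
card 178 224 265 29
```

Both views show the tab mid-gape: the side lips' midpoint is (238.4,166) against the tab at (239.4,165). The card hasn't moved and there was no contact stop. One last force and gap check, then hand in.

```bash
python3 -c "
from h import *
sleep(.5);s=get_state();print(s['finger_gap']*85,s['contact_force'],s['position'],s['clock'])
sign_off()"
```

```text
21.33774564433458 [-0.67450397 -0.39437564 -0.86738469] [ 0.59533418 -0.03876556  0.20968035] 24.8417
the job is handed in; nothing more can be done
```

The card hangs astride the rail bar, tab up and released. I then squeezed the grey clip wide open and handed the job in with it held gaping over the tab. The clock stood at about 25 s of the 64 s allowed.

**Last checks**
- **Clip grip:** the bars are about 21 mm apart at the pads, which should be at or near the 0.75 rad stop. The force on the tool was about 1.2 N, roughly the weight of the clip.
- **Position over the tab:** I aimed the lips 14 mm below the tab's top edge. In the side camera they sit about 1 px from centred on it. The lowering did not trip its 4 N contact stop.
- **Card:** its roof is within 1 px of where I predicted it in the wrist view, so I saw no sign of it moving.

**What was off or not checked**
- **Clip lean:** the clip leaned about 0.115 rad in the grip. I levelled it by tilting the wrist, based on an estimate from the picture.
- **Wrist view against calibration:** at the hover before lowering, lips and tab both showed about 2.5 px to one side of prediction. I took that as camera error common to both.
- **Final picture:** I had used up the 12 pictures before I could view one of the final pose. That pose was checked only by the detectors and the force reading.
- **Cup, plate and wedge:** I did not measure these again at the end. No move was planned near them.

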